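# Make up the two shaft stacks

## Task

Make up the two test shafts. On the stand with the blue base, thread the aluminium flange first, then the brass spacer on it, and cap it with the black knob; on the stand with the orange base, the green gear goes on first and the red collar on top of it. Seat every part flat and fully down on the one below, let go of all of them, and do not move the brown spare ring or the circuit board.

Things in the scene. Friction and masses are not known exactly. Their poses are not given: they have to be found in the camera images.
- flange_center (a point): Bright aluminium flange, a ring of 60 mm outside diameter and 16 mm high with six small dark dots on top. The plain bore of 20 mm diameter goes right through. This point is its centre, 8 mm above its underside. Lies flat on the bench (which way it is turned does not matter), its own z axis up.
- spacer_center (a point): Brass (golden) spacer, a ring of 40 mm outside diameter and 18 mm high. The plain bore of 20 mm diameter goes right through. This point is its centre, 9 mm above its underside. Lies flat on the bench (which way it is turned does not matter), its own z axis up.
- knob_center (a point): Black ribbed knob, 38 mm in diameter (35 mm over its topmost 10 mm, between the ribs) and 26 mm high, closed on top; a blind hole of 20 mm diameter, 16 mm deep, in its underside drops over a shaft's end. This point is its centre, 13 mm above its underside. It stands on the bench with its hole down, its own z axis up.
- gear_center (a point): Green plastic gear wheel, 56 mm over its teeth and 16 mm high. The plain bore of 20 mm diameter goes right through. This point is its centre, 8 mm above its underside. Lies flat on the bench (which way it is turned does not matter), its own z axis up.
- collar_center (a point): Red clamp collar, a ring of 40 mm outside diameter and 18 mm high with a thin black slit line on its top. The plain bore of 20 mm diameter goes right through. This point is its centre, 9 mm above its underside. Lies flat on the bench (which way it is turned does not matter), its own z axis up.
- blue_stand_seat (a point): Shaft stand with a blue base plate, bolted down: square base 84 x 84 mm, 12 mm thick, with an upright fixed steel shaft of 12 mm diameter at its middle that stands 44 mm above the base's top face; the uppermost 9 mm taper to a blunt point 4 mm across. This point is the middle of the base's top face, at the foot of the shaft, 12 mm above the bench; its z is up along the shaft.
- orange_stand_seat (a point): Shaft stand with an orange base plate, bolted down: square base 84 x 84 mm, 12 mm thick, with an upright fixed steel shaft of 12 mm diameter at its middle that stands 44 mm above the base's top face; the uppermost 9 mm taper to a blunt point 4 mm across. This point is the middle of the base's top face, at the foot of the shaft, 12 mm above the bench; its z is up along the shaft.
- spare_center (a point): Spare dark brown ring, 46 mm outside diameter, 16 mm high, 20 mm bore: not needed, to be left alone. This point is its centre, 8 mm above its underside. Lies flat on the bench (which way it is turned does not matter), its own z axis up.
- board_center (a point): Small loose green circuit board, 80 x 60 mm, with parts on it up to 16 mm above the bench: to be left alone. This point is at the middle of the bare board, 3 mm above the bench; x runs along its 80 mm side. It lies in line with the two stands.
Mind the look-alikes: they are no part of the job. Of the things shaped like the part that bears collar_center, the red one is meant.

How it is judged:
At the end, for the whole second after the job is handed in: Blue stand, bottom up: flange, spacer, knob; orange stand: gear, collar. Each centre within 8 mm of the shaft axis and 4 mm of its seated height (8, 25, 47 mm and 8, 25 mm above the base), tilted under 0.12 rad, at rest (under 0.02 m/s) (horizontal distance between each of flange_center, spacer_center, knob_center and blue_stand_seat below 0.008 m and z of flange_center in the frame of blue_stand_seat between 0.004 and 0.012 m and angle between each of flange_center, spacer_center, knob_center, gear_center, collar_center's own z axis and vertical below 0.12 rad and linear speed of each of flange, spacer, knob, gear, collar below 0.02 m/s and z of spacer_center in the frame of blue_stand_seat between 0.021 and 0.029 m and z of knob_center in the frame of blue_stand_seat between 0.043 and 0.051 m and horizontal distance between each of gear_center, collar_center and orange_stand_seat below 0.008 m and z of gear_center in the frame of orange_stand_seat between 0.004 and 0.012 m and z of collar_center in the frame of orange_stand_seat between 0.021 and 0.029 m); the robot touches nothing.
It fails at once if the brown spare ring is moved more than 20 mm (distance of spare_center from where it was at the start of the episode above 0.02 m).
It fails at once if the circuit board is moved more than 20 mm (distance of board_center from where it was at the start of the episode above 0.02 m).
It also fails if it takes over 99 s, if anything falls off the work surface, if the arm or the gripper's body presses on something with over 40 N, if the wrist force passes 120 N, or if a joint passes its speed limit or range.

## Robot

A 6-joint arm with a two-finger parallel gripper is mounted at the origin on the work surface. World frame = base frame: x ahead of the robot, y to its left, z up, the work surface at z = 0. Lengths are in m, angles in rad, forces in N, time in s.
With the tool pointing down it reaches from about 0.35 to 0.85 m from the base axis. Payload 8.1 kg.
Tool frame: the origin (TCP) lies midway between the tips of the shut fingers; the grasp point (between the pads) lies 19 mm behind it (env.grip_point_offset is the distance from the TCP to the grasp point, in m); z points along the fingers, x is the direction in which the jaws open and shut, and the axes are right-handed (so a half turn about z gives the same grasp; the last joint's range is limited). The gripper opens to 85 mm and grips with 20 to 120 N. Pads are 22 mm wide; open, the fingers measure 114 mm over their backs; the gripper's body (76 mm by 85 mm) begins 54 mm behind the grasp point. The pads swing forward as they close: fully open they stand 13 mm farther back than shut.
Start: joints at [1.157, 0.13, 1.488, -0, 1.523, -0.085], TCP at [0.194, 0.568, 0.231] pointing down, gripper open.
Joint ranges: [-2.96, 2.96], [-0.89, 2.26], [0.02, 2.5], [-1.34, 4.48], [0, 2.73], [-2.66, 2.66]. Speed limits (rad/s): [2.39, 2.39, 2.79, 3.14, 3.14, 3.14].

## Interface

Orientations are given as a unit quaternion [w, x, y, z].
In Python, from station import sensors, camera, hand_in, env gives the robot as it stands.
- The arm moves only by the shell command python3 -m inch 'ROWS' [OPENING] [FORCE]. ROWS is JSON, a list of rows, each a list of 6 numbers: the shift along the tool's x, y, z in cm, then the turn, a rotation vector about the tool's x, y, z in units of 6 degrees (1.0 is 6 degrees). In form: [[x, y, z, rx, ry, rz], ...]. A call has exactly 10 rows; each row is the pose to reach, as a shift and turn from the pose commanded when the call began, along the tool's axes at that moment; what a row does not reach only later rows make up. A row lasts 1/12 s, in which the tool goes at most 41.7 mm and 7.16 degrees, less where a joint would pass 70% of its speed; a pose out of reach is approached as far as the arm can. A call with a gripper value outside its range is refused whole. OPENING is the gripper's target within -1 to 1 (fully open at 1, half-way at 0, shut at -1), set as the call begins (- or left out, the last holds). The fingers move at their own pace and stop on an object; FORCE is the grip in N (left out, the last holds). Time passes only in rows, so rows that repeat a pose let the fingers close, or fill a call up. It gives the time, the measured TCP pose, the force and the opening at its end, in the units of the state.
- sensors.observe(): the state, without advancing time (a new reading comes with each control period).
- camera(name): name is "side" or "top" or "wrist"; returns a dict with "image" (420x560x3 uint8, red, green, blue), "fx", "fy", "cx", "cy" (pixels), "eye" and "rotation" of the camera in the world. Camera axes: x right, y down, z forward; pixel columns grow to the right and rows downward; lengths in m; the calibration is good to about 2 mm. A picture is of the moment at which its call begins. There is no depth.
- hand_in(): hands the job in, once; it reports no verdict.
The state is a dict: "clock": time; "joints": joint angles; "joint_vel": joint speeds; "joint_torque": joint torques, N m; "position": TCP position; "eef_rot": TCP orientation; "contact_force": force on the tool from outside, world axes, zero at the start; "torque": the same for the moment, N m; "finger_gap": finger opening in m.
Only numpy, scipy, OpenCV 4.12 (cv2) and the standard library are available. Lean on these libraries where they do the work, as an engineer would, in place of code of your own. Each camera call takes 0.05 s, during which the arm holds its last target.

## Working session

There is one attempt and no reset: what is moved stays moved. The work goes in short steps, Python scripts to look and compute and a shell command to move; the robot and the scene stay as the last step left them, time stands still between calls to the robot, and variables do not carry over. Pictures are saved under pics/ and viewed, and the job is handed in when it is done.

```bash
ls; mkdir -p pics; python3 - <<'E'
from station import sensors,camera,env
import cv2
print(sensors.observe()); print(env.grip_point_offset)
for n in("side","top","wrist"):
    c=camera(n); print(n,c["fx"],c["cx"],c["cy"],c["eye"],c["rotation"])
    cv2.imwrite(f"pics/{n}0.png",c["image"][:,:,::-1])
E
```

```text
pics
{'clock': 0.0, 'joints': array([ 1.15660845e+00,  1.31170511e-01,  1.48928574e+00, -1.85772150e-06,
        1.52300122e+00, -8.53991110e-02]), 'joint_vel': array([-9.17930229e-05, -6.05879481e-04, -2.73635859e-04,  1.16752615e-03,
        1.95285953e-03,  8.00378155e-04]), 'joint_torque': array([ 1.81985306e-03, -5.69394600e+01, -5.00562465e+01,  1.23264849e-04,
        1.45119932e-02, -3.29285126e-05]), 'position': array([0.19349357, 0.5673591 , 0.23023531]), 'eef_rot': array([ 4.76663038e-04,  8.13294434e-01,  5.81851608e-01, -8.01360952e-04]), 'contact_force': array([-0.39519513, -0.02163244,  1.00128803]), 'torque': array([-0.01099544,  0.08916502,  0.03487421]), 'finger_gap': 0.08531012500113792}
0.0187
side 397.20682479818606 275.96747280625283 206.66760329066605 [ 0.20793407 -0.55006509  0.45004932] [-0.48010608  0.83558718 -0.23701838  0.12294107]
top 473.0305865272082 276.7033012749591 216.52390683061233 [0.4659862  0.06839412 1.07471553] [ 0.01571161 -0.69645877  0.71666921 -0.03291758]
wrist 289.5713261743194 277.710412841584 208.13474086659556 [0.11781803 0.59224396 0.37351613] [0.12664313 0.80332317 0.57487728 0.09027465]
```

View pics/top0.png

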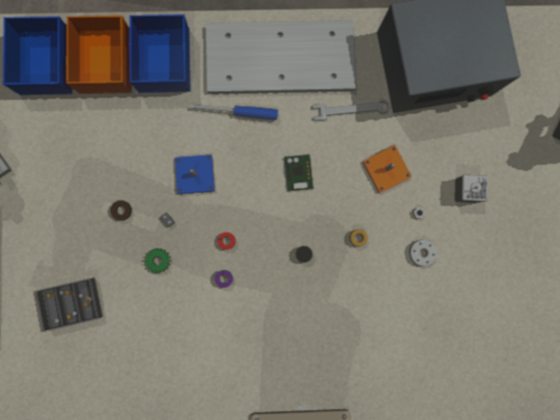

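View pics/side0.png

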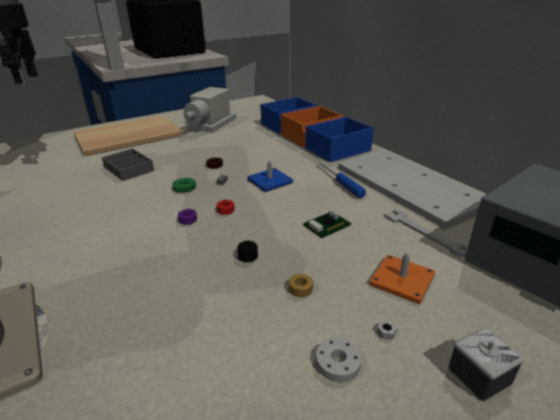

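View pics/wrist0.png

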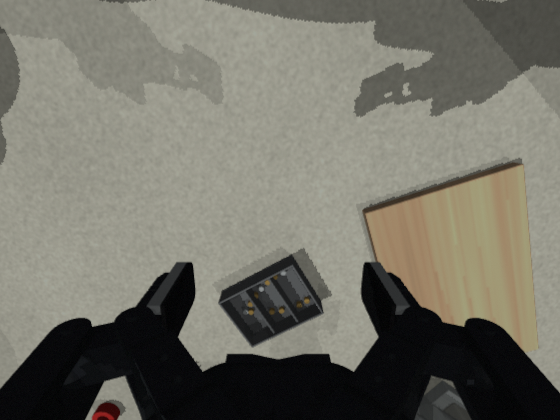

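The top view shows: blue stand (194,174), orange stand (387,169), flange (424,253), brass spacer (358,238), knob (304,254), gear (157,260), red collar (226,241). Things that could be mistaken:
- Collar: the purple ring (223,279) is the look-alike. The red one at (226,241) is meant.
- Gear, spacer and knob: the brown spare ring (121,210) is to be left alone.
- Flange: the hex nut (419,213) and the grey motor block (472,188).

Next I measure positions and make a close crop.

```bash
cat > h.py <<'E'
import numpy as np, cv2
from scipy.spatial.transform import Rotation as R
from station import sensors,camera
def q2R(q): return R.from_quat([q[1],q[2],q[3],q[0]])
def ray(c,u,v):
    d=np.array([(u-c["cx"])/c["fx"],(v-c["cy"])/c["fy"],1.0]); r=c["rotation"]
    r=np.array(r); M=q2R(r) if r.shape==(4,) else R.from_matrix(r)
    return np.array(c["eye"]),M.apply(d)
def onz(c,u,v,z):
    e,d=ray(c,u,v); return e+d*(z-e[2])/d[2]
def proj(c,p):
    q=q2R(c["rotation"]).inv().apply(np.array(p)-c["eye"]); return q[0]/q[2]*c["fx"]+c["cx"],q[1]/q[2]*c["fy"]+c["cy"]
def blob(c,lo,hi,seed,rad=30):
    """hsv mask within rad of the seed; returns hull centre (minEnclosing of hull moments)"""
    h=cv2.cvtColor(c["image"],cv2.COLOR_RGB2HSV); m=cv2.inRange(h,lo,hi)
    k=np.zeros_like(m); cv2.circle(k,tuple(map(int,seed)),rad,255,-1); m&=k
    m=cv2.morphologyEx(m,cv2.MORPH_CLOSE,np.ones((3,3),np.uint8))
    cs,_=cv2.findContours(m,cv2.RETR_EXTERNAL,cv2.CHAIN_APPROX_NONE)
    if not cs: return None
    g=cv2.convexHull(max(cs,key=cv2.contourArea)); M=cv2.moments(g)
    if M["m00"]==0: return None
    return M["m10"]/M["m00"],M["m01"]/M["m00"],cv2.boundingRect(g)
E
python3 - <<'E'
from h import *
t=camera("top"); s=camera("side")
C={ "gear":((50,80,30),(80,255,255),(157,260),(184,185),.008),
"collar":((0,140,60),(8,255,255),(226,241),(226,207),.009),
"spacer":((12,80,60),(28,255,255),(358,238),(301,285),.009),
"knob":((0,0,0),(180,255,45),(304,254),(248,251),.013),
"flange":((0,0,110),(180,40,255),(424,253),(339,358),.008),
"blue":((105,120,50),(125,255,255),(194,174),(270,180),.006),
"orange":((5,150,80),(16,255,255),(387,169),(402,279),.006),
"spare":((0,30,0),(20,255,70),(121,210),(215,162),.008)}
for n,(lo,hi,a,b,z) in C.items():
    for c,sd,nm in((t,a,"t"),(s,b,"s")):
        r=blob(c,lo,hi,sd,18 if nm=="t" and n in("knob","flange","spacer","collar","gear","spare") else 36)
        if r: print(n,nm,np.round(r[:2],1),r[2],np.round(onz(c,r[0],r[1],z),4))
im=t["image"][130:310,90:460]
cv2.imwrite("pics/topcrop.png",cv2.resize(im,None,fx=2.1,fy=2.1,interpolation=cv2.INTER_CUBIC)[:,:,::-1])
E
```

```text
gear t [157.1 260.3] (145, 249, 25, 24) [0.4486 0.3114 0.008 ]
gear s [183.7 184.7] (173, 178, 22, 14) [0.4496 0.3096 0.008 ]
collar t [226.  240.5] (218, 233, 17, 16) [0.4883 0.1568 0.009 ]
collar s [225.1 206.6] (217, 200, 17, 14) [0.4898 0.1563 0.009 ]
spacer t [358.5 237.5] (350, 229, 18, 18) [ 0.4865 -0.1421  0.009 ]
spacer s [300.6 284.7] (288, 274, 25, 23) [ 0.4881 -0.142   0.009 ]
knob t [303.5 258.8] (299, 258, 10, 3) [ 0.4421 -0.0157  0.013 ]
knob s [246.7 251.2] (237, 241, 20, 21) [ 0.4532 -0.0185  0.013 ]
flange t [424.8 253. ] (409, 235, 34, 37) [ 0.4471 -0.2916  0.008 ]
flange s [339. 358.] (303, 322, 73, 73) [ 0.4516 -0.287   0.008 ]
blue t [194.1 173.9] (175, 155, 39, 39) [0.6413 0.226  0.006 ]
blue s [269.5 179.3] (248, 169, 44, 22) [0.6411 0.2228 0.006 ]
orange t [386.6 168.6] (364, 146, 47, 46) [ 0.6424 -0.214   0.006 ]
orange s [402.2 278.4] (370, 256, 64, 47) [ 0.6415 -0.2169  0.006 ]
spare t [120.5 210.2] (111, 201, 20, 19) [0.563  0.3917 0.008 ]
spare s [214.  162.9] (206, 158, 17, 11) [0.5632 0.3886 0.008 ]
```

View pics/topcrop.png

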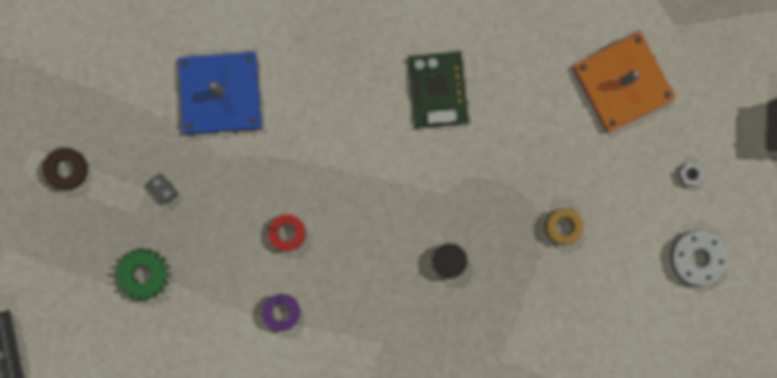

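Measurements from both views agree within about 3 mm, and the crop confirms the choice: the red ring at crop (287,233) against the purple one at (280,313), plus green gear, brass spacer, black knob and dotted flange. I start with the gear, turning the tool so its axes lie along the world axes (tool x = +y, tool y = +x).

```bash
cat >> h.py <<'E'
def to(x,y,z,yaw=90):
    o=sensors.observe(); M=q2R(o["eef_rot"]); d=M.inv().apply(np.array([x,y,z])-o["position"])*100
    T=R.from_matrix(np.array([[np.cos(np.radians(yaw)),np.sin(np.radians(yaw)),0],[np.sin(np.radians(yaw)),-np.cos(np.radians(yaw)),0],[0,0,-1]]).T)
    T=R.from_euler("z",yaw,degrees=True)*R.from_euler("x",180,degrees=True)
    r=(M.inv()*T).as_rotvec(degrees=True)/6
    print("shift cm",np.round(d,2),"turn",np.round(r,2),"clock",round(o["clock"],2))
E
python3 -c "
from h import *; to(.449,.3105,.11)"
```

```text
shift cm [-16.08  32.48  12.09] turn [-0.    0.01 -3.14] clock 0.25
```

```bash
python3 -m inch '[[-2,4,1.5,0,0,-0.4],[-4,8,3,0,0,-0.8],[-6,12,4.5,0,0,-1.2],[-8,16,6,0,0,-1.6],[-10,20,7.5,0,0,-2],[-12,24,9,0,0,-2.4],[-14,28,10.5,0,0,-2.8],[-16.1,32.5,12.1,0,0,-3.14],[-16.1,32.5,12.1,0,0,-3.14],[-16.1,32.5,12.1,0,0,-3.14]]' 1 40
python3 - <<'E'
from h import *
o=sensors.observe();c=camera("wrist");cv2.imwrite("pics/w1.png",c["image"][:,:,::-1])
r=blob(c,(50,80,30),(80,255,255),proj(c,[.449,.3105,.008]),150);print(r,proj(c,[.449,.3105,.008]))
if r: print(onz(c,r[0],r[1],.008))
to(.449,.3105,.002)
E
```

```text
clock: 1.08
position: [0.4517, 0.3056, 0.1078]
eef_rot: [0.001, 0.708, 0.706, -0.002]
contact_force: [-0.2, -0.3, -0.5]
finger_gap: 0.0855
(280.46859452736317, 206.36629353233832, (248, 174, 66, 65)) (np.float64(284.2927930402619), np.float64(206.8535085059964))
[0.44854029 0.30713194 0.008     ]
shift cm [ 0.41 -0.18 10.62] turn [-0.02  0.02 -0.04] clock 1.13
```

View pics/w1.png

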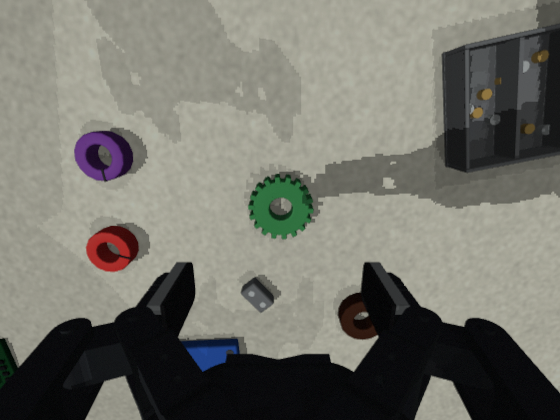

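The wrist view shows the green gear at (280,206), with purple (103,155), red (112,249) and brown (360,315) well clear of the finger path. Its position (.4485,.307) agrees with the other views. Descending.

```bash
python3 -c "
from h import *; to(.4487,.309,.002)"
```

```text
shift cm [ 0.26 -0.21 10.62] turn [-0.02  0.02 -0.04] clock 1.13
```

```bash
python3 -m inch '[[0,0,3,0,0,0],[0,0,6,0,0,0],[0.1,-0.1,7,0,0,0],[0.1,-0.1,7,0,0,0],[0.1,-0.1,7,0,0,0],[0.1,-0.1,7,0,0,0],[0.1,-0.1,7,0,0,0],[0.1,-0.1,7,0,0,0],[0.1,-0.1,7,0,0,0],[0.1,-0.1,7,0,0,0]]'; python3 -c "
from h import *; to(.4487,.309,.002)"
```

```text
clock: 1.97
position: [0.4488, 0.3118, 0.0411]
eef_rot: [0.0, 0.707, 0.707, 0.001]
contact_force: [-0.5, -0.8, 0.1]
finger_gap: 0.0853
shift cm [-0.28 -0.01  3.91] turn [ 0.01 -0.01  0.  ] clock 1.97
```

```bash
python3 -m inch '[[-0.1,0,1,0,0,0],[-0.2,0,2,0,0,0],[-0.28,0,3,0,0,0],[-0.28,0,3.9,0,0,0],[-0.28,0,3.9,0,0,0],[-0.28,0,3.9,0,0,0],[-0.28,0,3.9,0,0,0],[-0.28,0,3.9,0,0,0],[-0.28,0,3.9,0,0,0],[-0.28,0,3.9,0,0,0]]'
python3 -m inch '[[0,0,0,0,0,0],[0,0,0,0,0,0],[0,0,0,0,0,0],[0,0,0,0,0,0],[0,0,0,0,0,0],[0,0,0,0,0,0],[0,0,0,0,0,0],[0,0,0,0,0,0],[0,0,0,0,0,0],[0,0,0,0,0,0]]' -1 40
```

```text
clock: 2.8
position: [0.4488, 0.309, 0.0019]
eef_rot: [0.0, 0.707, 0.707, 0.001]
contact_force: [1.1, -0.0, 0.7]
finger_gap: 0.0858
clock: 3.63
position: [0.4488, 0.309, 0.0021]
eef_rot: [0.0, 0.707, 0.707, 0.0]
contact_force: [-1.7, -1.3, 4.5]
finger_gap: 0.054
```

```bash
python3 -m inch '[[0,0,-2,0,0,0],[0,0,-4.5,0,0,0],[0,0,-7.5,0,0,0],[-1.5,0,-10,0,0,0],[-4.5,0,-11,0,0,0],[-8,0.5,-11,0,0,0],[-11.5,1,-11,0,0,0],[-15,2,-11,0,0,0],[-18,3,-11,0,0,0],[-21,4,-11,0,0,0]]'
python3 - <<'E'
from h import *
c=camera("side");cv2.imwrite("pics/s1.png",c["image"][:,:,::-1])
to(.642,-.2155,.112)
E
```

```text
clock: 4.47
position: [0.4884, 0.0971, 0.1115]
eef_rot: [0.0, 0.707, 0.707, 0.0]
contact_force: [-0.1, 0.1, -0.2]
finger_gap: 0.054
shift cm [-30.76  15.24   0.09] turn [ 0.02  0.03 -0.02] clock 4.52
```

View pics/s1.png

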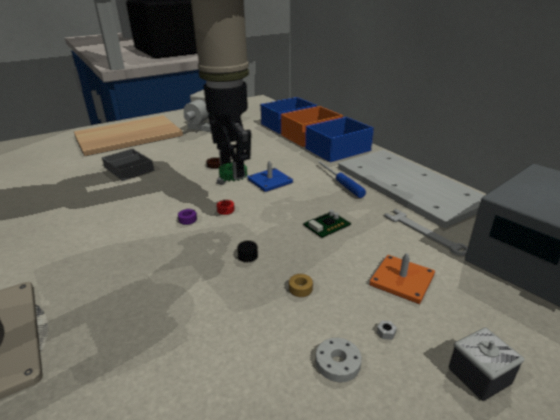

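The gear is held, at (233,173), above the bench and in transit. Moving on to the orange stand.

```bash
python3 -m inch '[[-3,2,0,0,0,0],[-6.5,4,0,0,0,0],[-10,6,0,0,0,0],[-13.5,8,0,0,0,0],[-17,10,0,0,0,0],[-20.5,12,0,0,0,0],[-24,14,0,0,0,0],[-27.5,15.3,0,0,0,0],[-30,15.3,0,0,0,0],[-31.4,15.3,0,0,0,0]]'
python3 -m inch '[[0,0,0,0,0,0],[0,0,0,0,0,0],[0,0,0,0,0,0],[0,0,0,0,0,0],[0,0,0,0,0,0],[0,0,0,0,0,0],[0,0,0,0,0,0],[0,0,0,0,0,0],[0,0,0,0,0,0],[0,0,0,0,0,0]]'
python3 - <<'E'
from h import *
for n in("wrist","top"):
  c=camera(n);cv2.imwrite(f"pics/{n}2.png",c["image"][:,:,::-1])
  print(n,proj(c,[.642,-.2155,.012]),proj(c,[.642,-.2155,.056]))
to(.642,-.2155,.112)
E
```

```text
clock: 5.35
position: [0.6414, -0.2184, 0.1108]
eef_rot: [0.0, 0.708, 0.706, -0.0]
contact_force: [-0.3, -0.1, -0.8]
finger_gap: 0.0542
clock: 6.18
position: [0.6414, -0.2152, 0.1113]
eef_rot: [0.0, 0.707, 0.707, -0.0]
contact_force: [0.0, -0.2, 0.6]
finger_gap: 0.0544
wrist (np.float64(277.97707900016763), np.float64(210.5414859303834)) (np.float64(278.10560043771926), np.float64(229.36595945544843))
top (np.float64(387.9250368093331), np.float64(168.30592762981294)) (np.float64(393.1087996481129), np.float64(164.87336429164003))
shift cm [-0.02  0.07 -0.07] turn [-0.  0. -0.] clock 6.28
```

View pics/wrist2.png

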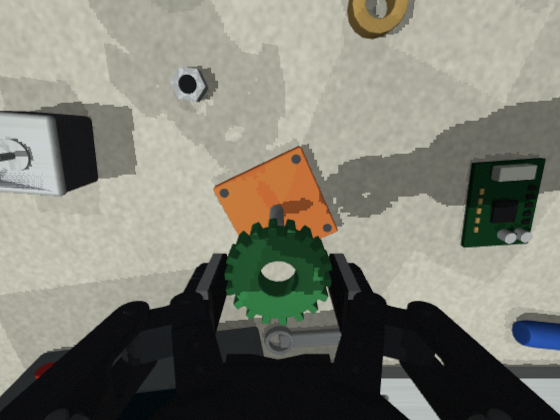

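View pics/top2.png

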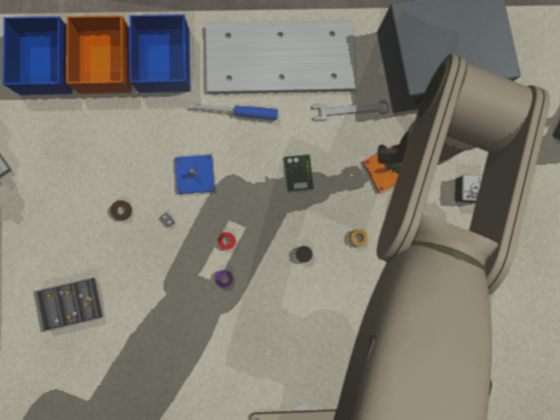

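```bash
python3 - <<'E'
from h import *
c=camera("wrist");o=sensors.observe()
r=blob(c,(50,80,30),(80,255,255),(278,270),80);print(r)
p=o["position"];z=p[2]-.002+.016
print(proj(c,[p[0],p[1],z]), "hull->",onz(c,r[0],r[1],z-.004), "hole->",onz(c,278,271,z),p)
to(.642,-.2157,.015)
E
```

```text
(277.5958887454875, 272.2251276583806, (224, 219, 108, 106))
(np.float64(279.0675523529233), np.float64(279.55217370860845)) hull-> [ 0.63945491 -0.216039    0.12126274] hole-> [ 0.63640838 -0.21583893  0.12526274] [ 0.64133477 -0.21529277  0.11126274]
shift cm [-0.04  0.07  9.63] turn [-0. -0. -0.] clock 6.33
```

Base corners at (215,188) and (337,231) put the stand's middle at (276,209.5), against a prediction of (278,210.5), so they agree. The gear hole at (278,271) lies about 2 mm towards the robot from the TCP, so I aim 2 mm further in x while lowering.

```bash
python3 -m inch '[[0,0.3,1,0,0,0],[0,0.3,2,0,0,0],[0,0.3,3,0,0,0],[0,0.3,4,0,0,0],[0,0.3,5,0,0,0],[0,0.3,5.5,0,0,0],[0,0.3,6,0,0,0],[0,0.3,6.5,0,0,0],[0,0.3,7,0,0,0],[0,0.3,7,0,0,0]]'
python3 - <<'E'
from h import *
c=camera("side");cv2.imwrite("pics/s3.png",cv2.resize(c["image"][200:340,310:500],None,fx=4,fy=4)[:,:,::-1])
to(.644,-.2157,.015)
E
```

```text
clock: 7.17
position: [0.6438, -0.2151, 0.0402]
eef_rot: [-0.001, 0.707, 0.707, -0.0]
contact_force: [0.3, 0.4, -0.2]
finger_gap: 0.054
shift cm [-0.06 -0.    2.58] turn [-0.01 -0.    0.  ] clock 7.22
```

View pics/s3.png

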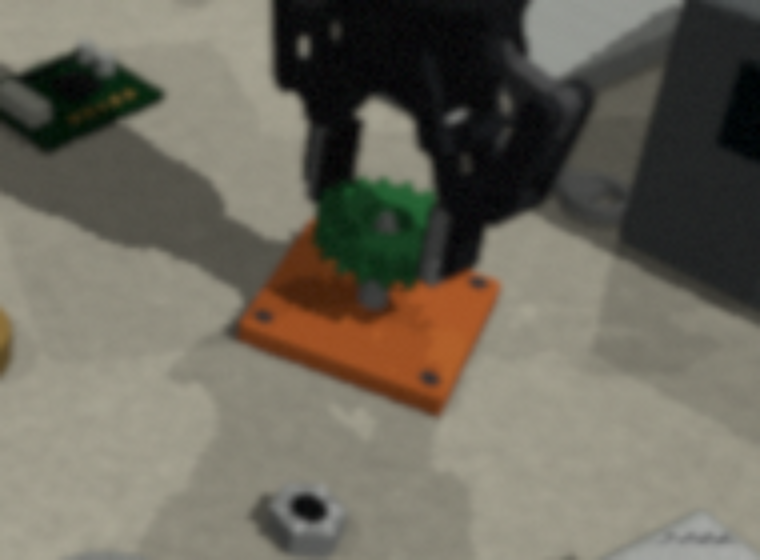

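The side crop shows the gear threaded on the orange stand's shaft, whose tip is visible in the bore at (390,215). No lateral force. I lower it fully and release.

```bash
python3 -m inch '[[0,0,0.5,0,0,0],[0,0,1,0,0,0],[0,0,1.5,0,0,0],[0,0,2,0,0,0],[0,0,2.3,0,0,0],[0,0,2.5,0,0,0],[0,0,2.6,0,0,0],[0,0,2.6,0,0,0],[0,0,2.6,0,0,0],[0,0,2.6,0,0,0]]'
python3 -m inch '[[0,0,0,0,0,0],[0,0,0,0,0,0],[0,0,0,0,0,0],[0,0,0,0,0,0],[0,0,0,0,0,0],[0,0,0,0,0,0],[0,0,-1,0,0,0],[0,0,-3,0,0,0],[0,0,-6,0,0,0],[0,0,-9,0,0,0]]' 1
python3 -c "
from h import *; to(.489,.1565,.11)"
```

```text
clock: 8.05
position: [0.6446, -0.2154, 0.0157]
eef_rot: [0.0, 0.707, 0.707, 0.0]
contact_force: [-0.4, -1.3, -0.1]
finger_gap: 0.0538
clock: 8.88
position: [0.6434, -0.2149, 0.1058]
eef_rot: [-0.001, 0.707, 0.707, -0.0]
contact_force: [0.5, -0.5, -1.1]
finger_gap: 0.0854
shift cm [ 37.14 -15.44  -0.36] turn [-0.02 -0.01  0.  ] clock 8.88
```

```bash
python3 -m inch '[[3.8,-1.5,0,0,0,0],[7.6,-3,0,0,0,0],[11.4,-4.6,0,0,0,0],[15.2,-6.2,0,0,0,0],[19,-7.8,0,0,0,0],[22.8,-9.4,0,0,0,0],[26.6,-11,0,0,0,0],[30.4,-12.6,0,0,0,0],[34,-14.2,0,0,0,0],[37.1,-15.4,0,0,0,0]]'
python3 -m inch '[[0,0,0.5,0,0,0],[0,0,1,0,0,0],[0,0,1,0,0,0],[0,0,1,0,0,0],[0,0,1,0,0,0],[0,0,1,0,0,0],[0,0,1,0,0,0],[0,0,1,0,0,0],[0,0,1,0,0,0],[0,0,1,0,0,0]]'
python3 - <<'E'
from h import *
c=camera("side");cv2.imwrite("pics/s4.png",cv2.resize(c["image"][200:340,310:500],None,fx=4,fy=4)[:,:,::-1])
c=camera("wrist");cv2.imwrite("pics/w4.png",c["image"][:,:,::-1])
r=blob(c,(0,140,60),(8,255,255),proj(c,[.489,.1565,.009]),60);print(r,onz(c,r[0],r[1],.009))
to(.489,.1565,.003)
E
```

```text
clock: 9.72
position: [0.4891, 0.1579, 0.1063]
eef_rot: [0.0, 0.707, 0.707, 0.0]
contact_force: [0.5, -0.1, -0.4]
finger_gap: 0.0854
clock: 10.55
position: [0.4904, 0.1556, 0.0953]
eef_rot: [-0.0, 0.707, 0.707, -0.0]
contact_force: [-0.3, 0.2, 0.2]
finger_gap: 0.0856
(275.26737724332696, 212.59096292247423, (252, 188, 48, 50)) [0.48851222 0.15302873 0.009     ]
shift cm [ 0.08 -0.14  9.23] turn [ 0.  0. -0.] clock 10.65
```

View pics/s4.png

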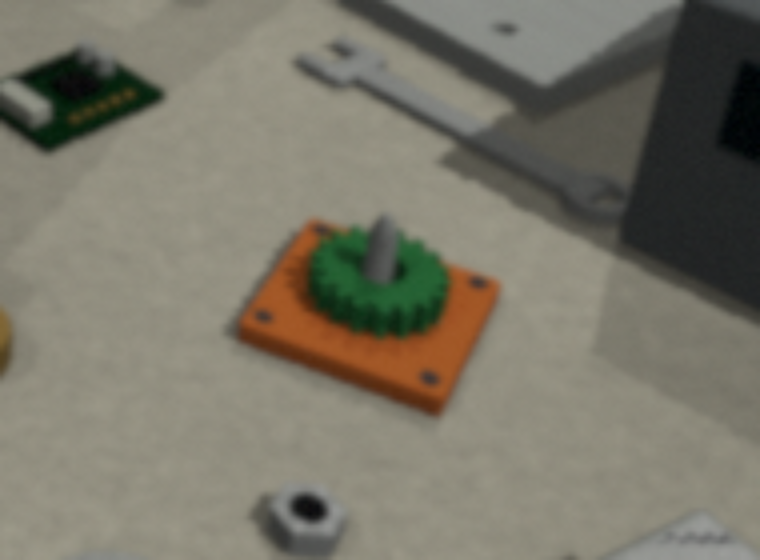

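View pics/w4.png

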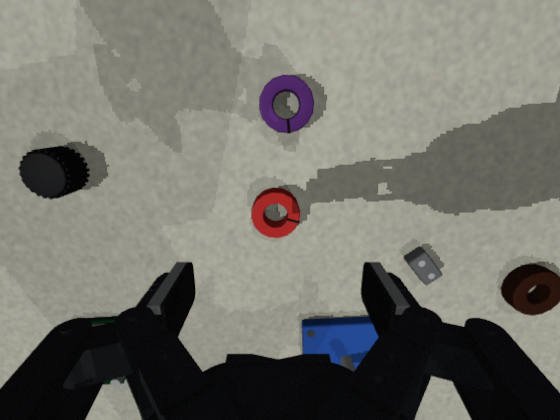

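The gear sits flat on the orange base with the shaft through its bore (crop (380,285)). The wrist view shows the red collar with its slit at (275,213), and purple at (287,103) clear. Descending to the red collar.

```bash
python3 -m inch '[[0,-0.1,2,0,0,0],[0,-0.1,4,0,0,0],[0,-0.1,6,0,0,0],[0,-0.1,7.5,0,0,0],[0,-0.1,8.5,0,0,0],[0,-0.1,9.2,0,0,0],[0,-0.1,9.2,0,0,0],[0,-0.1,9.2,0,0,0],[0,-0.1,9.2,0,0,0],[0,-0.1,9.2,0,0,0]]'
python3 -m inch '[[0,0,0,0,0,0],[0,0,0,0,0,0],[0,0,0,0,0,0],[0,0,0,0,0,0],[0,0,0,0,0,0],[0,0,0,0,0,0],[0,0,0,0,0,0],[0,0,0,0,0,0],[0,0,0,0,0,0],[0,0,0,0,0,0]]' -1 40
python3 -c "
from h import *; to(.642,-.2155,.115)"
```

```text
clock: 11.48
position: [0.4904, 0.156, 0.0045]
eef_rot: [0.001, 0.707, 0.707, 0.001]
contact_force: [-0.0, -0.3, 0.4]
finger_gap: 0.0853
clock: 12.32
position: [0.4897, 0.1558, 0.0039]
eef_rot: [0.0, 0.707, 0.707, 0.0]
contact_force: [-2.8, 0.3, 6.4]
finger_gap: 0.0384
shift cm [-37.13  15.24 -11.1 ] turn [ 0. -0.  0.] clock 12.32
```

```bash
python3 -m inch '[[0,0,-2,0,0,0],[0,0,-5,0,0,0],[0,0,-8,0,0,0],[-3,1,-11,0,0,0],[-7,2,-11.1,0,0,0],[-11,4,-11.1,0,0,0],[-15,6,-11.1,0,0,0],[-19,8,-11.1,0,0,0],[-23,10,-11.1,0,0,0],[-26,12,-11.1,0,0,0]]'
python3 -m inch '[[-3,1.5,0,0,0,0],[-6,2.5,0,0,0,0],[-8.5,3.1,0,0,0,0],[-10.5,3.2,0,0,0,0],[-11.2,3.2,0,0,0,0],[-11.2,3.2,0,0,0,0],[-11.2,3.2,0,0,0,0],[-11.2,3.2,0,0,0,0],[-11.2,3.2,0,0,0,0],[-11.2,3.2,0,0,0,0]]'
python3 - <<'E'
from h import *
c=camera("wrist");cv2.imwrite("pics/w5.png",c["image"][:,:,::-1]); o=sensors.observe();p=o["position"]
r=blob(c,(0,140,40),(8,255,255),(278,270),90);print(r,onz(c,r[0],r[1],p[2]-.003+.009),p)
to(.642,-.2155,.033)
E
```

```text
clock: 13.15
position: [0.6055, -0.1001, 0.1142]
eef_rot: [-0.0, 0.707, 0.707, -0.0]
contact_force: [1.3, 1.1, -0.6]
finger_gap: 0.0387
clock: 13.98
position: [0.6375, -0.2085, 0.1144]
eef_rot: [-0.0, 0.707, 0.708, 0.0]
contact_force: [0.6, 0.4, -0.5]
finger_gap: 0.0386
(277.534356802541, 269.37180165872593, (240, 230, 76, 79)) [ 0.63619008 -0.20928241  0.12047414] [ 0.63750366 -0.20868239  0.11447414]
shift cm [-0.68  0.45  8.15] turn [ 0.   -0.    0.01] clock 14.03
```

View pics/w5.png

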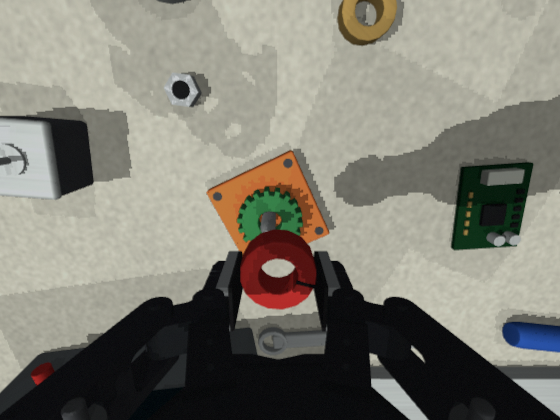

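The red collar is gripped, centre (277,269), with the gear and shaft under it at (268,222). I still need about -0.65 and +0.6 cm to be over the shaft.

```bash
python3 -m inch '[[-0.65,0.6,0,0,0,0],[-0.65,0.6,1,0,0,0],[-0.65,0.6,2,0,0,0],[-0.65,0.6,3,0,0,0],[-0.65,0.6,4,0,0,0],[-0.65,0.6,4.5,0,0,0],[-0.65,0.6,5,0,0,0],[-0.65,0.6,5.5,0,0,0],[-0.65,0.6,6,0,0,0],[-0.65,0.6,6,0,0,0]]'
python3 - <<'E'
from h import *
c=camera("side");cv2.imwrite("pics/s5.png",cv2.resize(c["image"][200:340,310:500],None,fx=4,fy=4)[:,:,::-1])
to(.6435,-.2152,.033)
E
```

```text
clock: 14.87
position: [0.6428, -0.2162, 0.0531]
eef_rot: [-0.001, 0.707, 0.707, -0.0]
contact_force: [-0.6, -0.3, -0.4]
finger_gap: 0.038
shift cm [0.1  0.05 2.07] turn [-0.01 -0.    0.  ] clock 14.92
```

View pics/s5.png

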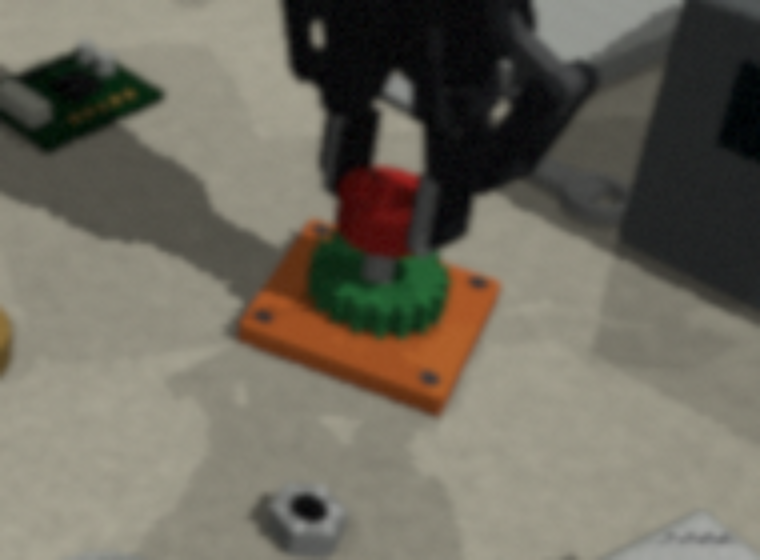

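The side crop shows the collar over the shaft (crop (380,210)), with the shaft entering from below. Lowering it and letting go.

```bash
python3 -m inch '[[0.1,0,0.5,0,0,0],[0.1,0,1,0,0,0],[0.1,0,1.5,0,0,0],[0.1,0,1.8,0,0,0],[0.1,0,2.0,0,0,0],[0.1,0,2.0,0,0,0],[0.1,0,2.0,0,0,0],[0.1,0,2.0,0,0,0],[0.1,0,2.0,0,0,0],[0.1,0,2.0,0,0,0]]'
python3 -m inch '[[0,0,0,0,0,0],[0,0,0,0,0,0],[0,0,0,0,0,0],[0,0,0,0,0,0],[0,0,0,0,0,0],[0,0,0,0,0,0],[0,0,-1,0,0,0],[0,0,-3,0,0,0],[0,0,-6,0,0,0],[0,0,-8,0,0,0]]' 1
python3 -c "
from h import *; to(.449,-.289,.11)"
```

```text
clock: 15.75
position: [0.6436, -0.2154, 0.0347]
eef_rot: [0.0, 0.707, 0.707, 0.0]
contact_force: [-0.3, -0.1, -0.9]
finger_gap: 0.0384
clock: 16.58
position: [0.6439, -0.2156, 0.1172]
eef_rot: [0.001, 0.707, 0.707, 0.0]
contact_force: [1.0, -0.5, 0.5]
finger_gap: 0.0856
shift cm [ -7.34 -19.49   0.7 ] turn [0.01 0.01 0.  ] clock 16.58
```

```bash
python3 -m inch '[[-1.2,-3.2,0,0,0,0],[-2.4,-6.5,0,0,0,0],[-3.6,-9.7,0,0,0,0],[-4.8,-13,0,0,0,0],[-6,-16.2,0,0,0,0],[-7.3,-19.5,0.7,0,0,0],[-7.3,-19.5,0.7,0,0,0],[-7.3,-19.5,0.7,0,0,0],[-7.3,-19.5,0.7,0,0,0],[-7.3,-19.5,0.7,0,0,0]]'
python3 - <<'E'
from h import *
s=camera("side");cv2.imwrite("pics/s6.png",cv2.resize(s["image"][200:340,310:500],None,fx=4,fy=4)[:,:,::-1])
c=camera("wrist");cv2.imwrite("pics/w6.png",c["image"][:,:,::-1])
print(proj(c,[.449,-.289,.016]),proj(c,[.449+.03,-.289,.016]))
to(.449,-.289,.001)
E
```

```text
clock: 17.42
position: [0.4497, -0.2884, 0.1083]
eef_rot: [0.001, 0.707, 0.707, 0.0]
contact_force: [0.1, 0.2, 0.5]
finger_gap: 0.085
(np.float64(277.6438557680687), np.float64(211.53282190757375)) (np.float64(277.60471564418214), np.float64(243.49053637202704))
shift cm [-0.08 -0.07 10.69] turn [0.01 0.01 0.01] clock 17.52
```

View pics/s6.png

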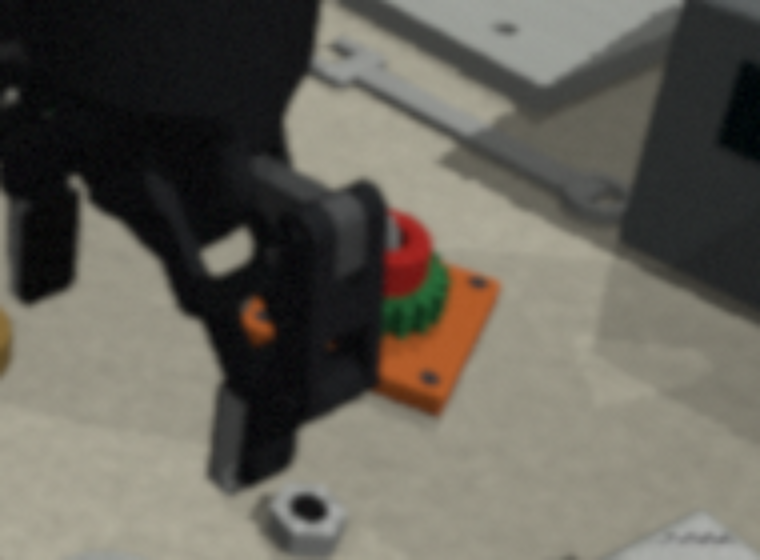

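View pics/w6.png

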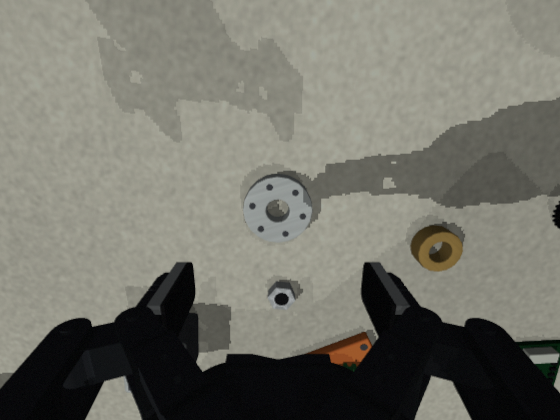

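The collar is down on the gear (crop (410,240)). In the wrist view the flange with six dots is at (278,209), about 2 mm nearer in x than predicted, so I aim for (.447,-.289). The nut at (281,298) is off the jaw line.

```bash
python3 -m inch '[[-0.1,-0.25,2,0,0,0],[-0.1,-0.25,4,0,0,0],[-0.1,-0.25,6,0,0,0],[-0.1,-0.25,8,0,0,0],[-0.1,-0.25,9.5,0,0,0],[-0.1,-0.25,10.7,0,0,0],[-0.1,-0.25,10.7,0,0,0],[-0.1,-0.25,10.7,0,0,0],[-0.1,-0.25,10.7,0,0,0],[-0.1,-0.25,10.7,0,0,0]]'
python3 -m inch '[[0,0,0,0,0,0],[0,0,0,0,0,0],[0,0,0,0,0,0],[0,0,0,0,0,0],[0,0,0,0,0,0],[0,0,0,0,0,0],[0,0,0,0,0,0],[0,0,0,0,0,0],[0,0,0,0,0,0],[0,0,0,0,0,0]]' -1 60
python3 -c "
from h import *; to(.6415,.2245,.115)"
```

```text
clock: 18.35
position: [0.447, -0.29, 0.0017]
eef_rot: [0.001, 0.707, 0.707, 0.0]
contact_force: [0.6, 1.0, -0.2]
finger_gap: 0.0855
clock: 19.18
position: [0.4467, -0.29, 0.0016]
eef_rot: [0.001, 0.707, 0.707, 0.0]
contact_force: [-1.1, -0.1, 6.3]
finger_gap: 0.0567
shift cm [ 51.43  19.5  -11.37] turn [ 0.01  0.01 -0.  ] clock 19.18
```

```bash
python3 -m inch '[[0,0,-2,0,0,0],[0,0,-5,0,0,0],[0,0,-8,0,0,0],[2,0,-11,0,0,0],[5,0,-11.4,0,0,0],[8,1,-11.4,0,0,0],[11,2,-11.4,0,0,0],[14,3,-11.4,0,0,0],[17,4,-11.4,0,0,0],[20,5,-11.4,0,0,0]]'
python3 -m inch '[[3,1.2,0,0,0,0],[6,2.5,0,0,0,0],[9,4,0,0,0,0],[12,5.5,0,0,0,0],[15,7,0,0,0,0],[18,8.5,0,0,0,0],[21,10,0,0,0,0],[24,11.5,0,0,0,0],[27,13,0,0,0,0],[30,14.5,0,0,0,0]]'
python3 -m inch '[[1.4,0,0,0,0,0],[1.4,0,0,0,0,0],[1.4,0,0,0,0,0],[1.4,0,0,0,0,0],[1.4,0,0,0,0,0],[1.4,0,0,0,0,0],[1.4,0,0,0,0,0],[1.4,0,0,0,0,0],[1.4,0,0,0,0,0],[1.4,0,0,0,0,0]]'
python3 - <<'E'
from h import *
c=camera("wrist");cv2.imwrite("pics/w7.png",c["image"][:,:,::-1]); p=sensors.observe()["position"]
r=blob(c,(105,120,50),(125,255,255),(278,210),110);print(r,p)
print(proj(c,[.6413,.2245,.012]),[proj(c,p+[0,0,z]) for z in (.006,.014)])
to(.6413,.2245,.016)
E
```

```text
clock: 20.02
position: [0.496, -0.0879, 0.1145]
eef_rot: [0.0, 0.707, 0.707, 0.0]
contact_force: [1.0, -0.5, -2.8]
finger_gap: 0.0566
clock: 20.85
position: [0.6411, 0.2122, 0.114]
eef_rot: [-0.0, 0.707, 0.707, -0.0]
contact_force: [1.0, 0.3, -1.6]
finger_gap: 0.0567
clock: 21.68
position: [0.6409, 0.2244, 0.1144]
eef_rot: [0.0, 0.707, 0.707, 0.0]
contact_force: [1.2, 0.8, -1.8]
finger_gap: 0.0569
(275.7784718450117, 199.00803458265435, (225, 158, 98, 82)) [0.64089228 0.2244948  0.11436843]
(np.float64(278.44535461931287), np.float64(209.16740306467608)) [(np.float64(279.1912289944556), np.float64(271.39508048507366)), (np.float64(279.288318076187), np.float64(279.49166566238966))]
shift cm [0.   0.04 9.84] turn [ 0.  0. -0.] clock 21.73
```

View pics/w7.png

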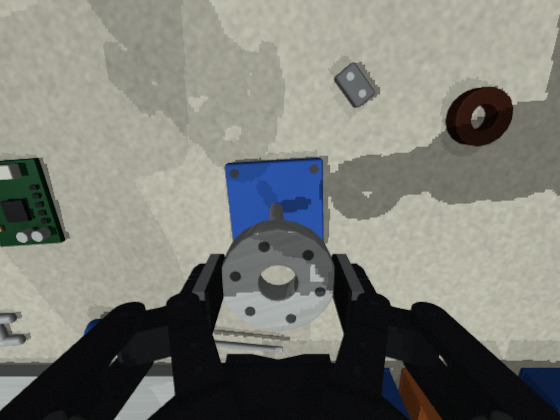

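Blue stand base: top edge (226,163)–(323,158), so its middle is about (277,209), as predicted. The flange hole at (278,277) is close to the TCP. Lowering.

```bash
python3 -m inch '[[0,0.15,1,0,0,0],[0,0.15,2,0,0,0],[0,0.15,3,0,0,0],[0,0.15,4,0,0,0],[0,0.15,5,0,0,0],[0,0.15,5.5,0,0,0],[0,0.15,6,0,0,0],[0,0.15,6.5,0,0,0],[0,0.15,7,0,0,0],[0,0.15,7,0,0,0]]'
python3 - <<'E'
from h import *
c=camera("side");cv2.imwrite("pics/s7.png",cv2.resize(c["image"][110:220,200:350],None,fx=5,fy=5)[:,:,::-1])
to(.642,.2245,.015)
E
```

```text
clock: 22.57
position: [0.6418, 0.2245, 0.0431]
eef_rot: [-0.0, 0.707, 0.707, -0.001]
contact_force: [-0.9, 0.4, -1.9]
finger_gap: 0.0567
shift cm [-0.01 -0.    2.87] turn [-0.01  0.    0.  ] clock 22.62
```

View pics/s7.png

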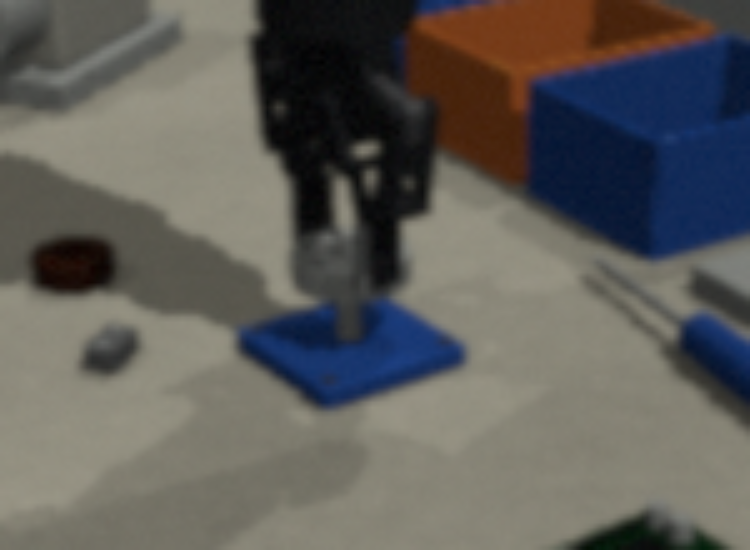

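```bash
python3 - <<'E'
from h import *
c=camera("side");cv2.imwrite("pics/s8.png",cv2.resize(c["image"][145:195,235:305],None,fx=10,fy=10,interpolation=cv2.INTER_NEAREST)[:,:,::-1])
for z in(.012,.042,.056): print([(v-o)*10 for v,o in zip(proj(c,[.6413,.2245,z]),(235,145))])
c=camera("wrist");cv2.imwrite("pics/w8.png",c["image"][:,:,::-1])
E
```

```text
[np.float64(341.3632169705187), np.float64(318.9710461018521)]
[np.float64(337.5756960700852), np.float64(208.74276563832666)]
[np.float64(335.7671616863706), np.float64(156.1089609632839)]
```

View pics/s8.png

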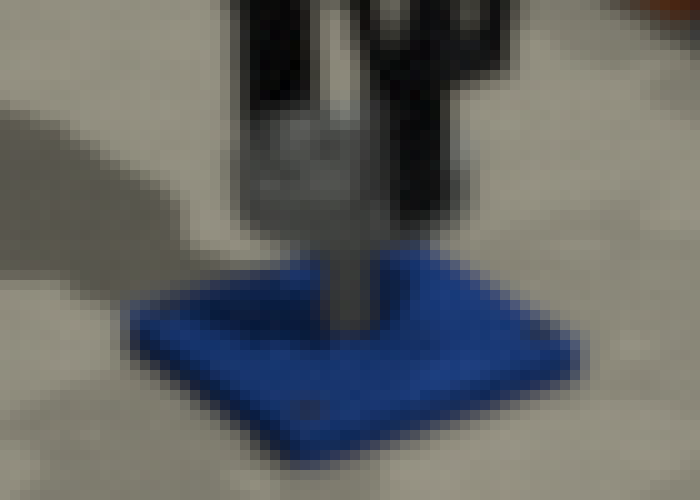

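View pics/w8.png

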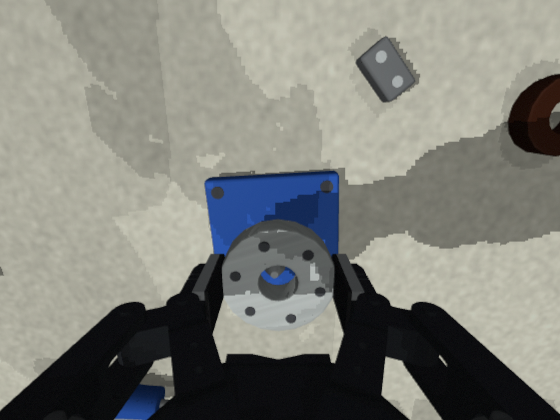

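The wrist view shows the shaft's tip inside the flange bore at (276,275), so it is threaded. Lowering and releasing.

```bash
python3 -m inch '[[0,0,0.5,0,0,0],[0,0,1,0,0,0],[0,0,1.5,0,0,0],[0,0,2,0,0,0],[0,0,2.4,0,0,0],[0,0,2.7,0,0,0],[0,0,2.8,0,0,0],[0,0,2.8,0,0,0],[0,0,2.8,0,0,0],[0,0,2.8,0,0,0]]'
python3 -m inch '[[0,0,0,0,0,0],[0,0,0,0,0,0],[0,0,0,0,0,0],[0,0,0,0,0,0],[0,0,0,0,0,0],[0,0,0,0,0,0],[0,0,-1,0,0,0],[0,0,-3,0,0,0],[0,0,-6,0,0,0],[0,0,-9,0,0,0]]' 1
python3 -c "
from h import *; to(.487,-.142,.1)"
```

```text
clock: 23.55
position: [0.6425, 0.2247, 0.0165]
eef_rot: [0.0, 0.707, 0.707, 0.0]
contact_force: [-0.7, -0.4, -0.9]
finger_gap: 0.0566
clock: 24.38
position: [0.6414, 0.2244, 0.1068]
eef_rot: [-0.001, 0.707, 0.707, -0.001]
contact_force: [-0.2, -0.5, -0.4]
finger_gap: 0.0852
shift cm [-36.64 -15.44   0.73] turn [-0.02  0.01  0.  ] clock 24.38
```

```bash
python3 -m inch '[[-3.8,-1.6,0,0,0,0],[-7.5,-3.2,0,0,0,0],[-11.2,-4.8,0,0,0,0],[-15,-6.4,0,0,0,0],[-18.7,-8,0,0,0,0],[-22.4,-9.5,0,0,0,0],[-26,-11,0,0,0,0],[-29.7,-12.6,0,0,0,0],[-33.4,-14.2,0,0,0,0],[-36.7,-15.5,0.6,0,0,0]]'
python3 -m inch '[[0,0,0,0,0,0],[0,0,0,0,0,0],[0,0,0,0,0,0],[0,0,0,0,0,0],[0,0,0,0,0,0],[0,0,0,0,0,0],[0,0,0,0,0,0],[0,0,0,0,0,0],[0,0,0,0,0,0],[0,0,0,0,0,0]]'
python3 - <<'E'
from h import *
s=camera("side");cv2.imwrite("pics/s9.png",cv2.resize(s["image"][110:220,200:350],None,fx=5,fy=5)[:,:,::-1])
c=camera("wrist");cv2.imwrite("pics/w9.png",c["image"][:,:,::-1])
r=blob(c,(12,90,50),(28,255,255),proj(c,[.487,-.142,.009]),50);print(r,onz(c,r[0],r[1],.009))
to(.487,-.142,.003)
E
```

```text
clock: 25.22
position: [0.4872, -0.1447, 0.1025]
eef_rot: [0.002, 0.707, 0.707, 0.001]
contact_force: [-0.2, -0.2, -0.2]
finger_gap: 0.0857
clock: 26.05
position: [0.4874, -0.1421, 0.1002]
eef_rot: [-0.0, 0.707, 0.707, -0.0]
contact_force: [-0.5, -0.5, -0.8]
finger_gap: 0.0853
(275.6694476409666, 212.3367855772919, (253, 188, 47, 49)) [ 0.48696387 -0.14454844  0.009     ]
shift cm [ 0.03 -0.04  9.73] turn [-0. -0.  0.] clock 26.15
```

View pics/s9.png

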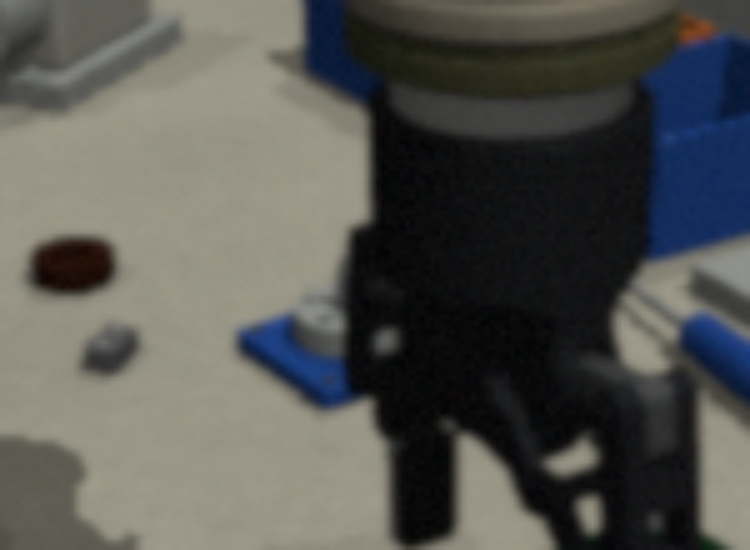

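View pics/w9.png

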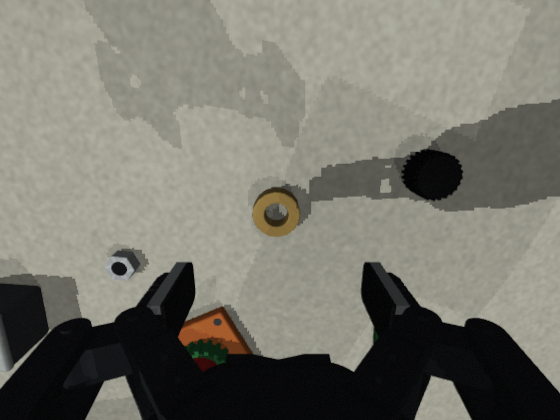

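The flange is on the blue base (crop (320,325)). The brass spacer is at (276,212), or (.487,-.1435). Its surroundings are clear, so I grip it.

```bash
python3 -m inch '[[-0.1,-0.1,2,0,0,0],[-0.1,-0.1,4,0,0,0],[-0.1,-0.1,6,0,0,0],[-0.1,-0.1,8,0,0,0],[-0.1,-0.1,9,0,0,0],[-0.1,-0.1,9.7,0,0,0],[-0.1,-0.1,9.7,0,0,0],[-0.1,-0.1,9.7,0,0,0],[-0.1,-0.1,9.7,0,0,0],[-0.1,-0.1,9.7,0,0,0]]'
python3 -m inch '[[0,0,0,0,0,0],[0,0,0,0,0,0],[0,0,0,0,0,0],[0,0,0,0,0,0],[0,0,0,0,0,0],[0,0,0,0,0,0],[0,0,0,0,0,0],[0,0,0,0,0,0],[0,0,0,0,0,0],[0,0,0,0,0,0]]' -1 60
python3 -c "
from h import *; to(.642,.2245,.115)"
```

```text
clock: 26.98
position: [0.4875, -0.1438, 0.0047]
eef_rot: [0.001, 0.707, 0.707, 0.0]
contact_force: [0.2, -0.4, 0.8]
finger_gap: 0.0854
clock: 27.82
position: [0.4868, -0.1435, 0.0041]
eef_rot: [0.0, 0.707, 0.707, 0.0]
contact_force: [-2.6, 1.3, 6.3]
finger_gap: 0.0372
shift cm [ 36.8   15.53 -11.1 ] turn [0.01 0.   0.  ] clock 27.82
```

```bash
python3 -m inch '[[0,0,-2,0,0,0],[0,0,-5,0,0,0],[0,0,-8,0,0,0],[2,0.5,-11,0,0,0],[5,2,-11.1,0,0,0],[8,3.5,-11.1,0,0,0],[11,5,-11.1,0,0,0],[14,6.5,-11.1,0,0,0],[17,8,-11.1,0,0,0],[20,9.5,-11.1,0,0,0]]'
python3 -m inch '[[3,1.5,0,0,0,0],[6,3,0,0,0,0],[9,4.5,0,0,0,0],[12,6,0,0,0,0],[15,6,0,0,0,0],[16.8,6,0,0,0,0],[16.8,6,0,0,0,0],[16.8,6,0,0,0,0],[16.8,6,0,0,0,0],[16.8,6,0,0,0,0]]'
python3 - <<'E'
from h import *
c=camera("wrist");cv2.imwrite("pics/w10.png",c["image"][:,:,::-1]); p=sensors.observe()["position"]
r=blob(c,(12,90,40),(28,255,255),(278,270),70);print(r,onz(c,r[0],r[1],p[2]-.004+.010),p)
print(proj(c,[.6413,.2245,.028]))
to(.642,.2245,.032)
E
```

```text
clock: 28.65
position: [0.5816, 0.0583, 0.1141]
eef_rot: [-0.0, 0.707, 0.707, -0.0]
contact_force: [-0.0, -0.2, -0.6]
finger_gap: 0.0374
clock: 29.48
position: [0.6413, 0.2235, 0.114]
eef_rot: [0.0, 0.707, 0.707, -0.0]
contact_force: [0.3, 0.1, -1.5]
finger_gap: 0.0375
(277.6487124463519, 271.35572246065806, (241, 232, 74, 79)) [0.64113467 0.22272932 0.12022163] [0.6413958  0.22336894 0.11422163]
(np.float64(279.69585551367265), np.float64(214.86220553225772))
shift cm [0.12 0.06 8.22] turn [-0.    0.   -0.01] clock 29.53
```

View pics/w10.png

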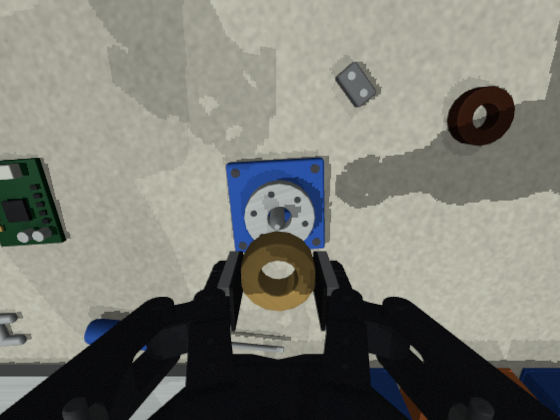

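The flange lies flat on the blue stand (centre (279,216), predicted (280,215)), and the spacer is held with its hole at (277,276). Lowering to the tip first.

```bash
python3 -m inch '[[0.1,0.1,1,0,0,0],[0.1,0.1,2,0,0,0],[0.1,0.1,3,0,0,0],[0.1,0.1,4,0,0,0],[0.1,0.1,4.5,0,0,0],[0.1,0.1,5,0,0,0],[0.1,0.1,5.5,0,0,0],[0.1,0.1,6,0,0,0],[0.1,0.1,6.5,0,0,0],[0.1,0.1,6.5,0,0,0]]'
python3 - <<'E'
from h import *
c=camera("wrist");cv2.imwrite("pics/w11.png",c["image"][150:380,140:420][:,:,::-1])
to(.642,.2245,.032)
E
```

```text
clock: 30.37
position: [0.6417, 0.2255, 0.048]
eef_rot: [-0.0, 0.707, 0.707, -0.001]
contact_force: [-1.0, -0.4, -1.8]
finger_gap: 0.0377
shift cm [-0.11  0.01  1.66] turn [-0.01  0.    0.  ] clock 30.42
```

View pics/w11.png

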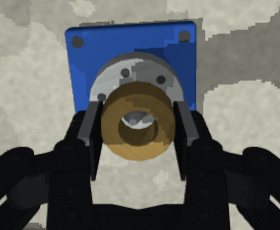

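The shaft tip shows inside the spacer's bore at (136,118). Lowering and releasing.

```bash
python3 -m inch '[[0,0,0.4,0,0,0],[0,0,0.8,0,0,0],[0,0,1.2,0,0,0],[0,0,1.5,0,0,0],[0,0,1.6,0,0,0],[0,0,1.6,0,0,0],[0,0,1.6,0,0,0],[0,0,1.6,0,0,0],[0,0,1.6,0,0,0],[0,0,1.6,0,0,0]]'
python3 -m inch '[[0,0,0,0,0,0],[0,0,0,0,0,0],[0,0,0,0,0,0],[0,0,0,0,0,0],[0,0,0,0,0,0],[0,0,0,0,0,0],[0,0,-1,0,0,0],[0,0,-3,0,0,0],[0,0,-6,0,0,0],[0,0,-8,0,0,0]]' 1
python3 -c "
from h import *; to(.453,-.0185,.11)"
```

```text
clock: 31.25
position: [0.6426, 0.2257, 0.0336]
eef_rot: [0.0, 0.707, 0.707, 0.0]
contact_force: [0.3, 0.4, -1.7]
finger_gap: 0.0377
clock: 32.08
position: [0.6429, 0.2258, 0.1162]
eef_rot: [0.0, 0.707, 0.707, 0.001]
contact_force: [0.1, -0.2, 2.1]
finger_gap: 0.0854
shift cm [-24.43 -18.99   0.58] turn [ 0.01 -0.    0.  ] clock 32.08
```

```bash
python3 -m inch '[[-3.2,-2.5,0,0,0,0],[-6.4,-5,0,0,0,0],[-9.6,-7.5,0,0,0,0],[-12.8,-10,0,0,0,0],[-16,-12.5,0,0,0,0],[-19.2,-15,0,0,0,0],[-22,-17.2,0,0,0,0],[-24.4,-19,0.8,0,0,0],[-24.4,-19,0.8,0,0,0],[-24.4,-19,0.8,0,0,0]]'
python3 -m inch '[[0,0,0,0,0,0],[0,0,0,0,0,0],[0,0,0,0,0,0],[0,0,0,0,0,0],[0,0,0,0,0,0],[0,0,0,0,0,0],[0,0,0,0,0,0],[0,0,0,0,0,0],[0,0,0,0,0,0],[0,0,0,0,0,0]]'
python3 - <<'E'
from h import *
s=camera("side");cv2.imwrite("pics/s12.png",cv2.resize(s["image"][110:220,200:350],None,fx=5,fy=5)[:,:,::-1])
c=camera("wrist");cv2.imwrite("pics/w12.png",c["image"][:,:,::-1])
r=blob(c,(0,0,0),(180,255,45),proj(c,[.453,-.0185,.013]),50);print(r,onz(c,r[0],r[1],.013))
to(.453,-.0185,.003)
E
```

```text
clock: 32.92
position: [0.4518, -0.0194, 0.1058]
eef_rot: [0.0, 0.708, 0.706, 0.0]
contact_force: [0.1, -0.2, 0.7]
finger_gap: 0.0854
clock: 33.75
position: [0.4524, -0.0183, 0.1053]
eef_rot: [-0.0, 0.707, 0.707, -0.0]
contact_force: [-0.4, -0.1, -0.4]
finger_gap: 0.0852
(277.0362297496318, 213.46539027982328, (255, 189, 45, 49)) [ 0.45330342 -0.01952151  0.013     ]
shift cm [-1.000e-02  6.000e-02  1.023e+01] turn [-0. -0. -0.] clock 33.85
```

View pics/s12.png

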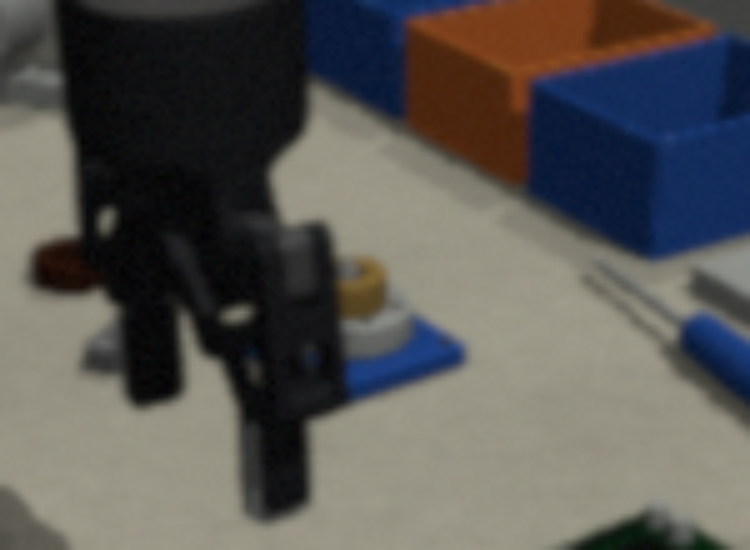

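View pics/w12.png

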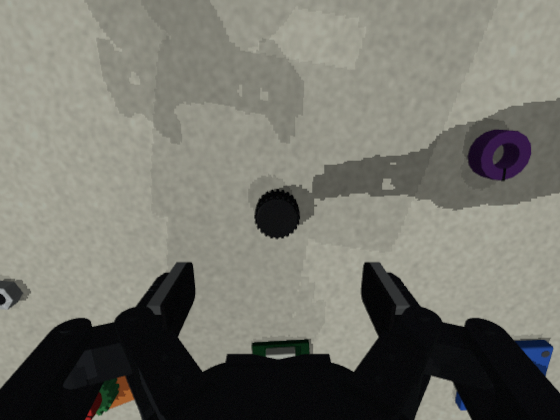

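The spacer is down on the flange. The knob is at (277,213), or (.453,-.019), and all views agree. Gripping it low.

```bash
python3 -m inch '[[0,0.05,2,0,0,0],[0,0.05,4,0,0,0],[0,0.05,6,0,0,0],[0,0.05,8,0,0,0],[0,0.05,9.3,0,0,0],[0,0.05,10.1,0,0,0],[0,0.05,10.1,0,0,0],[0,0.05,10.1,0,0,0],[0,0.05,10.1,0,0,0],[0,0.05,10.1,0,0,0]]'
python3 -m inch '[[0,0,0,0,0,0],[0,0,0,0,0,0],[0,0,0,0,0,0],[0,0,0,0,0,0],[0,0,0,0,0,0],[0,0,0,0,0,0],[0,0,0,0,0,0],[0,0,0,0,0,0],[0,0,0,0,0,0],[0,0,0,0,0,0]]' -1 50
python3 -c "
from h import *; to(.642,.2245,.115)"
```

```text
clock: 34.68
position: [0.454, -0.0185, 0.0055]
eef_rot: [0.001, 0.707, 0.707, 0.001]
contact_force: [0.7, 0.5, 0.0]
finger_gap: 0.0858
clock: 35.52
position: [0.4532, -0.0184, 0.005]
eef_rot: [0.0, 0.707, 0.707, 0.0]
contact_force: [-3.1, 0.5, 8.7]
finger_gap: 0.0359
shift cm [ 24.29  18.88 -10.99] turn [0. 0. 0.] clock 35.52
```

```bash
python3 -m inch '[[0,0,-2,0,0,0],[0,0,-5,0,0,0],[0,0,-8,0,0,0],[2,1.5,-11,0,0,0],[5,4,-11,0,0,0],[8,6.5,-11,0,0,0],[11,9,-11,0,0,0],[14,11.5,-11,0,0,0],[17,14,-11,0,0,0],[19,15.5,-11,0,0,0]]'
python3 -m inch '[[2,1.5,0,0,0,0],[4,3,0,0,0,0],[5.3,3.4,0,0,0,0],[5.3,3.4,0,0,0,0],[5.3,3.4,0,0,0,0],[5.3,3.4,0,0,0,0],[5.3,3.4,0,0,0,0],[5.3,3.4,0,0,0,0],[5.3,3.4,0,0,0,0],[5.3,3.4,0,0,0,0]]'
python3 - <<'E'
from h import *
c=camera("wrist");cv2.imwrite("pics/w13.png",c["image"][:,:,::-1]); p=sensors.observe()["position"]
print(p,proj(c,[.6413,.2245,.046]),proj(c,p+[0,0,.021]))
c=camera("side");cv2.imwrite("pics/s13.png",cv2.resize(c["image"][110:220,200:350],None,fx=5,fy=5)[:,:,::-1])
to(.642,.2245,.053)
E
```

```text
clock: 36.35
position: [0.6094, 0.1745, 0.114]
eef_rot: [-0.0, 0.707, 0.707, 0.0]
contact_force: [-0.1, -0.7, -0.5]
finger_gap: 0.0355
clock: 37.18
position: [0.6419, 0.2241, 0.1145]
eef_rot: [0.0, 0.707, 0.707, 0.0]
contact_force: [-0.6, 0.1, -0.7]
finger_gap: 0.0353
[0.64189544 0.22423983 0.11453714] (np.float64(278.9851213069286), np.float64(221.5227850862924)) (np.float64(279.46162309157626), np.float64(287.4474606252473))
shift cm [0.02 0.01 6.15] turn [ 0. -0. -0.] clock 37.28
```

View pics/w13.png

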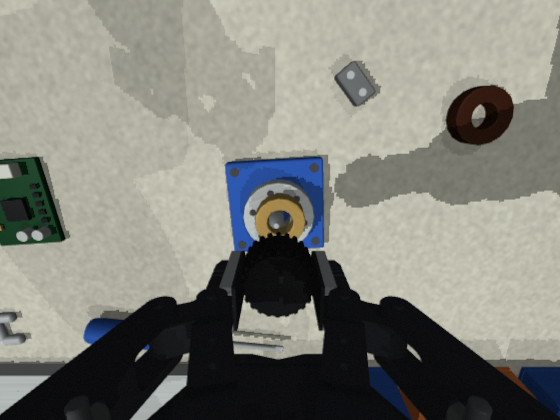

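View pics/s13.png

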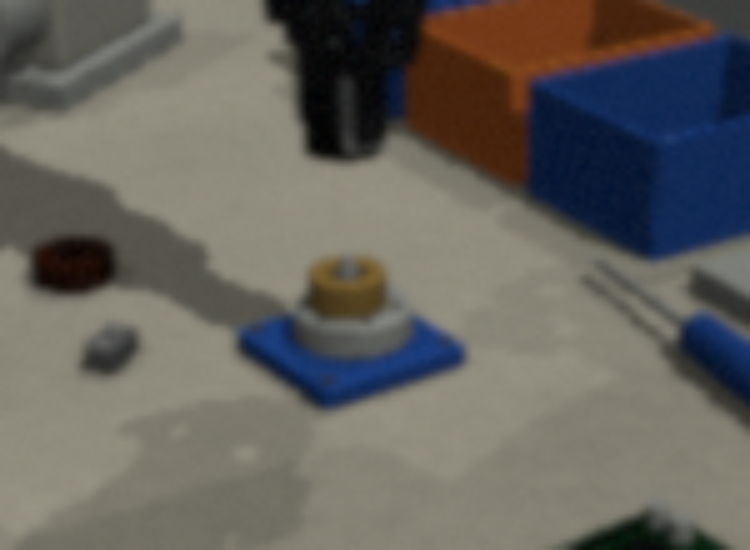

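Flange and spacer are seated (side crop (350,325), (347,288)), and the knob is held over the shaft. Lowering it.

```bash
python3 -m inch '[[0,0.05,1,0,0,0],[0,0.05,2,0,0,0],[0,0.05,3,0,0,0],[0,0.05,4,0,0,0],[0,0.05,4.5,0,0,0],[0,0.05,5,0,0,0],[0,0.05,5.5,0,0,0],[0,0.05,6,0,0,0],[0,0.05,6.2,0,0,0],[0,0.05,6.2,0,0,0]]'
python3 -c "
from h import *; to(.642,.2245,.0515)"
```

```text
clock: 38.12
position: [0.6421, 0.2246, 0.0517]
eef_rot: [-0.0, 0.707, 0.707, -0.0]
contact_force: [-0.1, -0.5, -0.1]
finger_gap: 0.0358
shift cm [-0.01 -0.01  0.02] turn [-0.01  0.    0.  ] clock 38.12
```

```bash
python3 -m inch '[[0,0,0,0,0,0],[0,0,0,0,0,0],[0,0,0,0,0,0],[0,0,0,0,0,0],[0,0,0,0,0,0],[0,0,0,0,0,0],[0,0,0,0,0,0],[0,0,0,0,0,0],[0,0,0,0,0,0],[0,0,0,0,0,0]]' 1
python3 -m inch '[[0,0,-1,0,0,0],[0,0,-3,0,0,0],[0,0,-5,0,0,0],[0,0,-8,0,0,0],[0,-3,-9,0,0,0],[0,-7,-9,0,0,0],[0,-11,-9,0,0,0],[0,-15,-9,0,0,0],[0,-15,-9,0,0,0],[0,-15,-9,0,0,0]]'
python3 -m inch '[[0,0,-3,0,0,0],[0,-3,-3,0,0,0],[0,-3,-3,0,0,0],[0,-3,-3,0,0,0],[0,-3,-3,0,0,0],[0,-3,-3,0,0,0],[0,-3,-3,0,0,0],[0,-3,-3,0,0,0],[0,-3,-3,0,0,0],[0,-3,-3,0,0,0]]'
python3 - <<'E'
from h import *
s=camera("side");t=camera("top")
a=cv2.resize(s["image"][130:320,180:460],None,fx=2.8,fy=2.8,interpolation=cv2.INTER_CUBIC);cv2.imwrite("pics/s14.png",a[:,:,::-1])
b=cv2.resize(t["image"][130:230,90:430],None,fx=2.3,fy=2.3,interpolation=cv2.INTER_CUBIC);cv2.imwrite("pics/t14.png",b[:,:,::-1])
C={"spare":((0,30,0),(20,255,70),(121,210),.008),"collar":((0,140,60),(6,255,255),(391,166),.037),"gear":((50,80,30),(80,255,255),(388,167),.020),"knob":((0,0,0),(180,255,45),(190,169),.059)}
for n,(lo,hi,sd,z) in C.items():
    r=blob(t,lo,hi,sd,20); print(n,r and np.round(onz(t,r[0],r[1],z),4))
E
```

```text
clock: 38.95
position: [0.6423, 0.2247, 0.0523]
eef_rot: [-0.0, 0.707, 0.707, -0.0]
contact_force: [-0.6, 0.6, -0.2]
finger_gap: 0.0853
clock: 39.78
position: [0.4898, 0.2246, 0.1422]
eef_rot: [-0.0, 0.707, 0.708, -0.001]
contact_force: [0.6, 0.4, 0.4]
finger_gap: 0.0853
clock: 40.62
position: [0.4625, 0.2246, 0.1721]
eef_rot: [-0.0, 0.707, 0.707, -0.0]
contact_force: [-0.3, 0.3, -1.0]
finger_gap: 0.0858
spare [0.5669 0.3928 0.008 ]
collar [ 0.6429 -0.2141  0.037 ]
gear [ 0.6495 -0.2011  0.02  ]
knob [0.6356 0.2215 0.059 ]
```

View pics/s14.png

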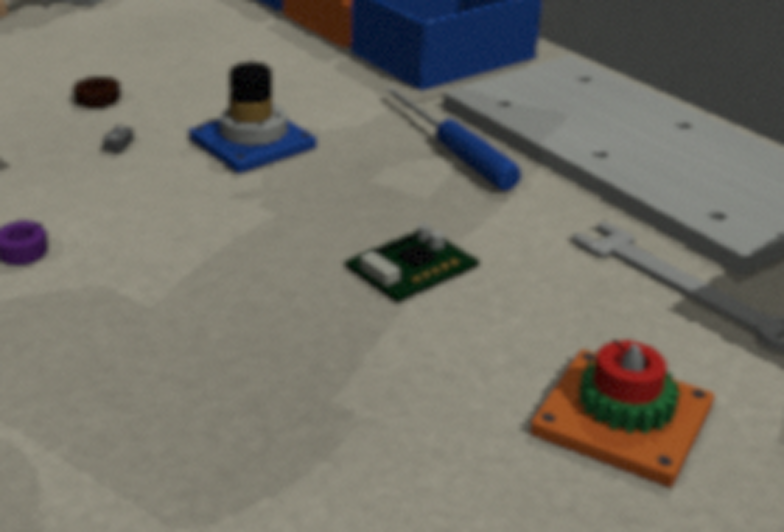

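View pics/t14.png

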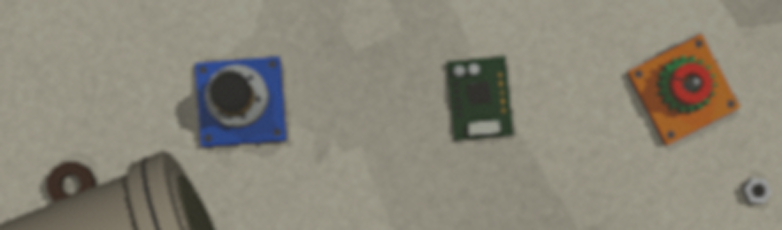

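Both stacks look complete and upright: knob at (250,82), brass and flange below it, collar on gear at (630,375). The board has not moved. The knob reading is probably contaminated by shadow, so I check it once more, along with the gear.

```bash
python3 - <<'E'
from h import *
s=camera("side");t=camera("top")
print("top knob by eye (191.3,170.4) z .072:",onz(t,191.3,170.4,.072),"expected px",proj(t,[.6413,.2245,.072]))
r=blob(s,(0,0,0),(180,255,40),(269,159),14);print("side knob",r,"expected",proj(s,[.6413,.2245,.059]),onz(s,r[0],r[1],.059))
print("top rim/bottom rows expected",proj(s,[.6413,.2245,.072])[1],proj(s,[.6413,.2245,.046])[1])
r=blob(s,(0,140,60),(5,255,255),(405,262),20);print("side collar",r,"expected",proj(s,[.642,-.2155,.037]))
r=blob(s,(50,80,30),(80,255,255),(405,270),30);print("gear",r,"exp",proj(s,[.642,-.2155,.020]))
b=np.hstack([cv2.resize(s["image"][145:195,235:305],None,fx=5.5,fy=5.5,interpolation=cv2.INTER_CUBIC),cv2.resize(s["image"][245:295,370:440],None,fx=5.5,fy=5.5,interpolation=cv2.INTER_CUBIC)])
cv2.imwrite("pics/s15.png",b[:,:,::-1])
E
```

```text
top knob by eye (191.3,170.4) z .072: [0.63825899 0.22202179 0.072     ] expected px (np.float64(190.10830950220878), np.float64(169.01588556154434))
side knob (268.8976109215017, 159.55858930602957, (263, 153, 13, 14)) expected (np.float64(268.5376137741253), np.float64(159.47289849252874)) [0.64177076 0.22357074 0.059     ]
top rim/bottom rows expected 154.49960015910642 164.37834475360242
side collar (404.8447204968944, 262.20207039337475, (393, 252, 25, 22)) expected (np.float64(404.450816415993), np.float64(263.17278271187746))
gear (404.10523057876816, 272.09470752089135, (388, 262, 34, 22)) exp (np.float64(402.9839736298302), np.float64(271.29023884731646))
```

View pics/s15.png

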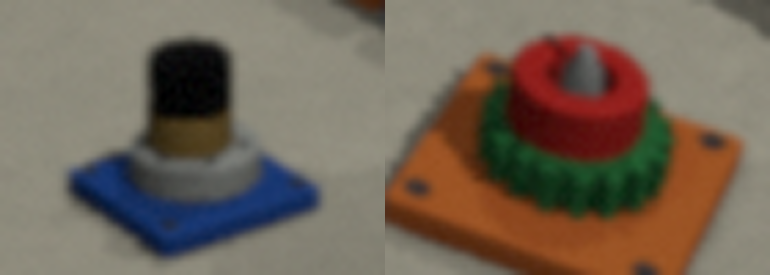

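Everything is within a pixel or two of where it should be, and all parts are flat and free. Handing in.

```bash
python3 -c "
from station import hand_in; print(hand_in())"
```

```text
the job is handed in; nothing more can be done
None
```

Both shafts are made up and the job is handed in at about 41 s of the 99 s. The blue stand has the flange, then the spacer, then the knob. The orange stand has the gear, then the red collar. All parts are released, and the gripper was clear of everything at the end.

**Last checks:**
- **Side view:** the knob, collar and gear centres were within about 1.5 px of their seated positions. Both stacks looked upright, with no gaps between parts. The flange and spacer were only checked by eye, seated in the close crops.
- **Contact forces:** the largest force at any call's end was about 9 N.
- **Board and spare ring:** the circuit board looked unmoved by eye, and the arm never came near it. The spare ring was never approached.

**Readings that disagreed:**
- **Knob (top view):** the masked reading was about 6 mm off, probably from shadow. Read by eye it was 3–4 mm off the axis, while the side view put it within 1–2 mm. The limit is 8 mm.
- **Gear (top view):** the reading was about 16 mm off because the collar covers most of the gear. I used the side view for it instead.
- **Spare ring (top view):** the last reading was about 4 mm off its start because the arm partly hid the ring.

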